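# Find the empty date caddy by feel, bring it to the front and hold the turntable

### The job

Two identical lidded date caddies stand on the pantry turntable, one full and one empty: lift one a little by the knob on its lid to feel by its weight which is which, and set it back where it stood. Then turn the turntable by the round knob on its centre column until the empty caddy stands at the front, in the middle of the open side of the board the turntable is mounted on, ready to be refilled. Finish while still gripping the centre knob, holding the turntable still there; upset nothing else.

Things in the scene. Friction and masses are not known exactly. Their poses are not given: they have to be found in the camera images.
- board: Fixed level square melamine board, 420 x 420 x 16 mm. Origin: centre of its underside; the turntable's axis rises through it. A low gallery (12 mm thick, its top 46 mm above the shelf) runs along its back (+x) and both sides; its own -x side is open: this is the front (towards the robot, turned up to 0.3 rad).
- turntable: Round tray, 376 mm across, 12 mm rim, grey rubber mat, turning endlessly both ways about its vertical axis (bearing friction about 0.08 N m, no spring or catches). Origin: on the axis, under the tray, 26 mm above the shelf; things stand on the mat 10 mm above the origin. A column 22 mm thick in the middle carries the knob.
- knob: The turntable's centre knob: round black plastic knob, 42 mm in diameter and 36 mm high, fixed on top of the column on the turntable's axis; turning it turns the turntable. Origin: centre of its underside, 148 mm above the shelf, so that its middle is 166 mm and its top 184 mm above the shelf. z is up.
- caddy_a: One of two outwardly identical opaque cream date caddies, round, 116 mm across (lid 120 mm), loose on the turntable. Origin: centre of underside, z up, latch on -x. Hinged lid latched shut, flat top at 75 mm; on its middle a round knob 25 mm thick, straight from 84 to 113 mm above the origin: gripped at about 100 mm, it lifts the whole caddy.
- caddy_b: The other caddy, alike, on the opposite side of the turntable. One of the two is empty (about 0.2 kg in all, only a thin loose liner in it), the other holds a pressed block of dates (about 0.65 kg in all); which is which changes from start to start and cannot be seen.
- place_a (a point): Point on the turntable mat, fixed to the turntable, 115 mm from its axis: where caddy_a stood at the start, to within 10 mm.
- place_b (a point): Point on the turntable mat, opposite place_a, 115 mm from the axis: where caddy_b stood at the start, to within 10 mm.
- jar_wide: Glass jar with steel cap, 68 mm across and about 72 mm high, loose on the turntable between the caddies. Origin: centre of its underside. To ride along upright.
- jar_slim: Glass jar with steel cap, 56 mm across and about 84 mm high, loose on the turntable between the caddies, opposite the other jar. Origin: centre of its underside. To ride along upright.
- flask: Pearl white vacuum flask, 108 mm across, 254 mm high, with a handle that reaches 96 mm from its axis; it stands on the shelf to the robot's left of the board. Origin: centre of its underside. Leave alone.
- steel_tray: Flat stainless steel tray 240 x 200 x 18 mm on the shelf to the robot's right of the board, with two stacked saucers on it. Origin: centre of its underside. Leave alone.
- saucers: The two stacked porcelain saucers, 152 mm across, 23 mm high together, in the steel tray. Origin: centre of the underside. Leave alone.
Mind the look-alikes: they are no part of the job. Leave any red look-alike of the caddy_a alone.

How it is judged:
By the outcome, as a careful person would: the job done as asked, in the order asked, and still so for the second after the job is handed in, while the arm keeps its last pose, push and grip.
It also fails if it takes over 56 s, if anything falls off the work surface, if the arm or the gripper's body presses on something with over 40 N, if the wrist force passes 120 N, or if a joint passes its speed limit or range.

### The arm

A 6-joint arm with a two-finger parallel gripper is mounted at the origin on the work surface. World frame = base frame: x ahead of the robot, y to its left, z up, the work surface at z = 0. Lengths are in mm, angles in rad, forces in N, time in s.
With the tool pointing down it reaches from about 275 to 825 mm from the base axis. Payload 4.9 kg.
Tool frame: the origin (TCP) lies at the very end of the fingers, on their centre line; the grasp point (between the pads) lies 19 mm behind it; z points along the fingers, y is the line along which they close (so a half turn about z gives the same grasp; the last joint's range is limited). The gripper opens to 85 mm and grips with 20 to 120 N. Pads are 22 mm wide; open, the fingers measure 114 mm over their backs; the gripper's body (76 mm by 85 mm) begins 54 mm behind the grasp point. The pads swing forward as they close: fully open they stand 13 mm farther back than shut.
Start: joints at [1.183, 0.326, -0.193, 1.052, 0, 1.437], TCP at [138.09, 532.4, 231.281] pointing down, gripper open.
Joint ranges: [-2.65, 2.65], [-0.97, 1.79], [-1.3, 1.35], [-1.93, 2.1], [-1.47, 1.37], [-3.14, 3.14]. Speed limits (rad/s): [2.57, 2.57, 3.14, 3.14, 3.14, 3.14].

### API

Orientations are given as [roll, pitch, yaw] about the fixed x, y, z axes, in that order (R = Rz(yaw) Ry(pitch) Rx(roll)).
In Python, from bench import bot, solve_ik, imaging gives the robot as it stands. Calls block until the motion is done:
- bot.move_ptp(position, orientation): joint-space move of the TCP to a pose.
- bot.movel(position, rot=None, max_speed=150, threshold=None): straight line of the TCP; rot=None keeps the orientation; max_speed is the mean speed in mm/s. With threshold (N) it stops when the force on the tool has changed by that much, and returns True; else False.
- bot.move_j(angles): joint-space move.
- bot.grip(opening, effort=None): opening from 0.0 (shut) to 1.0 (fully open); effort is the grip in N (None keeps the last); returns when the fingers have stopped.
- bot.dwell(seconds).
- solve_ik(position, orientation): joint angles nearest the present ones, or None.
- bot.get_state(): the state.
- imaging.capture(name): name is "scene" or "top" or "wrist"; returns the picture (384x512x3 uint8, blue, green, red); there is no depth.
- imaging.camera_model(name): a dict with "K" (3x3 intrinsics, pixels), "k1" (the pictures are not rectified: a ray, as slopes to the right and down, at radius r is drawn at 1 + k1 r^2 times it, then the intrinsics apply), "position" and "rotation" of the camera in the world. Camera axes: x right, y up, looking along -z (the intrinsics and any distortion apply to the point x, -y, -z); pixel columns grow to the right and rows downward; lengths in mm; the calibration is good to about 2 mm. A picture is of the moment at which its call begins: read the wrist's pose just before it. camera_model takes no time and is no camera call; for the wrist camera it gives the pose at the moment of the call.
A pose or a line that the arm cannot do raises bot.IKError and nothing moves.
- bot.sign_off(): hands the job in; it is judged then, once.
The state is a dict: "t": time; "qpos": joint angles; "joint_velocities": joint speeds; "effort": joint torques, N m; "tcp_pos": TCP position; "orientation": TCP orientation; "contact_force": force on the tool from outside, world axes, zero at the start; "wrist_torque": the same for the moment, N m; "opening": opening from 0.0 (shut) to 1.0 (fully open); "gripper_force": force on a finger pad.
Only numpy, scipy, OpenCV 4.12 (cv2) and the standard library are available. Lean on these libraries where they do the work, as an engineer would, in place of code of your own. Each camera call takes 0.05 s, during which the arm holds its last target. There are 200 camera calls.

## Working session

There is one attempt and no reset: what is moved stays moved. The work goes in short steps, each a Python script; the robot and the scene stay as the last script left them, time stands still between calls to the robot, and variables do not carry over. Pictures are saved under pics/ and viewed, at most 10 in all, crops included, and the job is handed in when it is done.

```bash
ls; mkdir -p pics
python3 - <<'E'
from bench import bot, imaging
import cv2,numpy as np
for n in("top","scene"):
    im=imaging.capture(n); cv2.imwrite(f"pics/{n}0.png",im)
    m=imaging.camera_model(n); print(n,m)
s=bot.get_state();print(s)
E
```

```text
pics
top {'K': array([[366.87671278,   0.        , 252.28176283],
       [  0.        , 366.87671278, 193.97085077],
       [  0.        ,   0.        ,   1.        ]]), 'k1': -0.08355193588869349, 'position': array([ 253.9512074 ,   -7.18140808, 1279.32064549]), 'rotation': array([ 0.22519261,  0.00190067, -1.58759814])}
scene {'K': array([[361.96743845,   0.        , 255.38198029],
       [  0.        , 361.96743845, 192.81041827],
       [  0.        ,   0.        ,   1.        ]]), 'k1': -0.07536836269857189, 'position': array([ 939.66006063, -488.44262458, 1209.04257364]), 'rotation': array([ 0.53693076, -0.01020043,  0.74297883])}
{'t': 0.1, 'qpos': array([ 1.18278987e+00,  3.26889327e-01, -1.93473457e-01,  1.05200800e+00,
       -2.95018024e-05,  1.43657767e+00]), 'joint_velocities': array([-1.84924624e-03, -2.10585164e-03,  6.37030579e-04, -7.76455444e-05,
        7.94596608e-04, -1.04729708e-03]), 'effort': array([ 1.23749240e-03, -4.44238222e+01,  2.63038927e+01,  7.79736234e-03,
       -1.06610639e-04, -5.53169883e-06]), 'tcp_pos': array([137.89840782, 531.89396951, 230.5734475 ]), 'orientation': array([-3.14002841e+00, -1.81451363e-04,  2.88780473e+00]), 'contact_force': array([0.51610269, 0.94140892, 0.38576018]), 'wrist_torque': array([-0.00760626,  0.02925967, -0.01270948]), 'gripper_force': 0.0, 'opening': 0.9996800345129327}
```

View pics/top0.png

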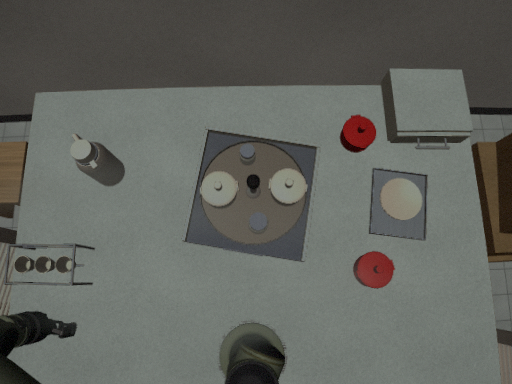

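View pics/scene0.png

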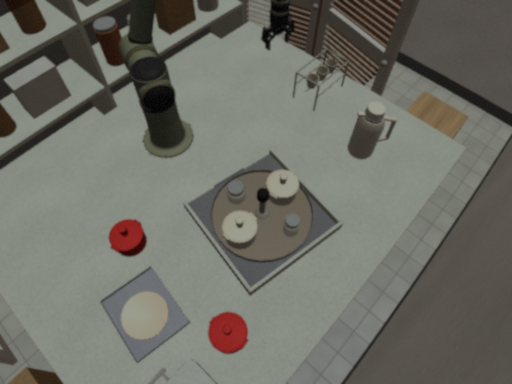

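The top view shows the board corners near (209,131), (317,147), (303,261) and (186,240). The centre knob is at (253,182), the cream caddies at (219,189) and (289,186), and the jars at (247,152) and (258,222). Two red look-alikes lie to the right. The scene view agrees.

```bash
cat > h.py <<'E'
import cv2,numpy as np
from scipy.spatial.transform import Rotation as R
from bench import bot, solve_ik, imaging
def ray(m,uv):
    K=m["K"];x=(uv[0]-K[0,2])/K[0,0];y=(uv[1]-K[1,2])/K[1,1]
    s=1.
    for _ in range(20): s=1+m["k1"]*(x*x+y*y)/s**2
    d=R.from_euler('xyz',m["rotation"]).as_matrix() if np.shape(m["rotation"])==(3,) else np.array(m["rotation"])
    return np.array(m["position"]),d@np.array([x/s,-y/s,-1])
def onz(m,uv,z):
    p,d=ray(m,uv);return p+d*(z-p[2])/d[2]
def tri(l):
    A=np.zeros((3,3));b=np.zeros(3)
    for m,uv in l:
        p,d=ray(m,uv);d=d/np.linalg.norm(d);P=np.eye(3)-np.outer(d,d);A+=P;b+=P@p
    return np.linalg.solve(A,b)
def blobs(mask,mn):
    n,l,s,c=cv2.connectedComponentsWithStats(mask.astype(np.uint8))
    return [(s[i],c[i]) for i in range(1,n) if s[i,4]>=mn]
E
python3 - <<'E'
from h import *
T=cv2.imread("pics/top0.png");S=cv2.imread("pics/scene0.png")
mt=imaging.camera_model("top");ms=imaging.camera_model("scene")
for im,m,roi,nm in((T,mt,(180,120,330,270),"top"),(S,ms,(180,140,345,290),"scene")):
    hsv=cv2.cvtColor(im,cv2.COLOR_BGR2HSV);x0,y0,x1,y1=roi
    sub=im[y0:y1,x0:x1].astype(int)
    cream=(sub.min(2)>130)&(sub[...,2]-sub[...,0]>8)
    for s,c in blobs(cream,200): print(nm,"cream",s,c+[x0,y0],onz(m,c+[x0,y0],111))
    blk=sub.max(2)<40
    for s,c in blobs(blk,25): print(nm,"black",s,c+[x0,y0],onz(m,c+[x0,y0],184 if nm=="top" else 166))
for uv in((186,240),(303,261)):print("corner",onz(mt,uv,16),onz(mt,uv,46))
for uv in((209,131),(317,147)):print("corner",onz(mt,uv,46))
cv2.imwrite("pics/topc.png",cv2.resize(T[120:270,180:330],None,fx=4,fy=4,interpolation=cv2.INTER_CUBIC))
E
```

```text
top black [ 67  55  13  16 151] [252.68874172 181.74172185] [543.56369332 -11.22215081 184.        ]
scene cream [ 88  31  30  25 540] [282.80925926 183.21111111] [550.72839207  97.17479297 111.        ]
scene cream [ 44  72  32  29 703] [239.70554765 226.21052632] [ 555.30662325 -131.03550529  111.        ]
scene black [ 77  49  12  15 130] [262.65384615 195.38461538] [552.01366712 -14.79250242 166.        ]
corner [384.45615358 221.65230131  16.        ] [381.3570604  216.21820087  46.        ]
corner [ 306.30827846 -178.3451734    16.        ] [ 305.06495822 -174.28055768   46.        ]
corner [771.99016249 142.48848474  46.        ]
corner [ 704.33140835 -243.24905495   46.        ]
```

View pics/topc.png

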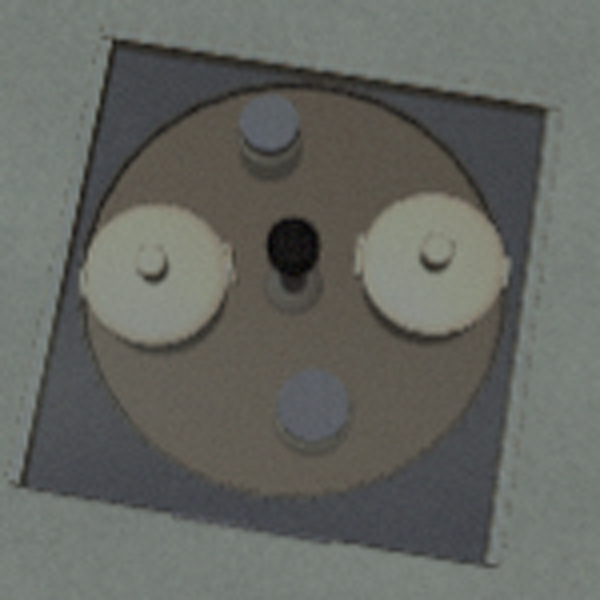

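The 4x crop shows the front edge running from (22,485) to (490,565). The lid knobs are at (152,258) and (437,247), the centre knob at (293,245), and the caddy latches point inwards or outwards along the line joining the two caddies.

Run:
```python
from h import *
T=cv2.imread("pics/top0.png")
mt=imaging.camera_model("top");ms=imaging.camera_model("scene")
f=lambda x,y:(180+(x+.5)/4-.5,120+(y+.5)/4-.5)
k=tri([(mt,(252.69,181.74)),(ms,(262.65,195.38))]);print("knob tri",k)
# front edge: per column, strongest dark->bright transition going down
g=cv2.GaussianBlur(cv2.cvtColor(T,cv2.COLOR_BGR2GRAY).astype(np.float32),(0,0),.8)
pts=[]
for u in range(195,296):
    vp=240+(u-186)*21/117; v=np.arange(int(vp)-6,int(vp)+8); d=np.diff(g[v,u]); i=np.argmax(d)
    if 0<i<len(d)-1:
        o=(d[i-1]-d[i+1])/2/(d[i-1]-2*d[i]+d[i+1]); pts.append(onz(mt,(u,v[i]+.5+o),16)[:2])
pts=np.array(pts,np.float32)
vx,vy,x0,y0=cv2.fitLine(pts,cv2.DIST_HUBER,0,.01,.01).ravel()
n=np.array([vy,-vx]);n*=np.sign(n[0]);yaw=np.arctan2(n[1],n[0])
print("yaw",yaw,"dist knob-edge",n@(k[:2]-[x0,y0]),len(pts))
# back/side gallery: inner lower edges
print("axis on top view z=184",onz(mt,f(293,241),184))
hsv=T[120:270,180:330].astype(int)
m=(hsv.min(2)>110)&(hsv[...,2]-hsv[...,0]>12)
for s,c in blobs(m,200): print("lid",s,onz(mt,c+[180,120],111))
print("lidknobs",onz(mt,f(153,255),149),onz(mt,f(438,245),149))
# tray ellipse: brownish mat extents
m=((hsv[...,2]-hsv[...,0]>8)).astype(np.uint8)
cs=max(cv2.findContours(m,0,1)[0],key=cv2.contourArea)[:,0]
W=np.array([onz(mt,p+[180,120],38)[:2] for p in cs],np.float32)
print("tray circle",cv2.minEnclosingCircle(W), cv2.fitEllipse(W))
```

```text
knob tri [549.80205831 -11.59239248 159.62330283]
yaw -0.18316157 dist knob-edge 212.05937069878823 101
axis on top view z=184 [549.51803134 -11.89942142 184.        ]
lid [ 91  49  36  34 373] [ 562.35123096 -146.57599996  111.        ]
lid [ 28  52  30  32 203] [564.17564598  73.36292486 111.        ]
lidknobs [549.38835987  99.60272415 149.        ] [ 553.69902008 -127.58769     149.        ]
tray circle ((550.06005859375, -14.012491226196289), 185.2605438232422) ((542.7530517578125, -13.3052978515625), (347.867431640625, 366.4954833984375), 8.99518871307373)
```

Run:
```python
from h import *
mt=imaging.camera_model("top");ms=imaging.camera_model("scene")
print("rack",tri([(mt,(75,245)),(ms,(347,68))]),"flask",onz(mt,(81,149),254))
P=np.pi/2
bot.movel([160,460,400],max_speed=250)
bot.move_ptp([500,95,330],[np.pi,0,P])
bot.movel([549,99,260],[np.pi,0,P],max_speed=200)
m=imaging.camera_model("wrist");im=imaging.capture("wrist")
cv2.imwrite("pics/w1.png",im);np.save("w1.npy",m,allow_pickle=True)
s=bot.get_state();print(s["t"],s["tcp_pos"],s["orientation"],s["contact_force"],s["qpos"])
```

```text
rack [396.84860489 560.99881711 232.52264184] flask [636.84536049 504.94407776 254.        ]
3.4417 [548.84743731  99.41415803 261.08979277] [ 3.14084035e+00 -7.54329224e-05  1.57155966e+00] [ 0.52171958 -0.23948062  0.83910645] [ 4.68294148e-02  3.22564355e-01 -1.20394074e-01  1.12708292e+00
  4.07095756e-05  1.61686245e+00]
```

View pics/w1.png

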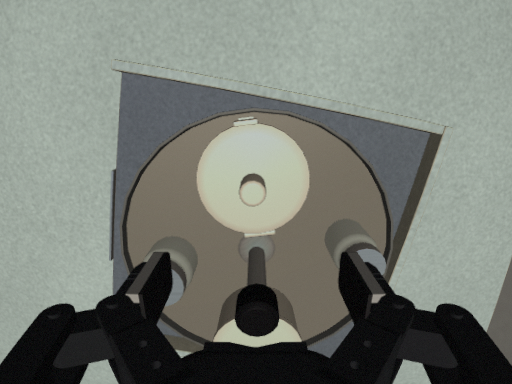

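The wrist view shows the left caddy's lid circle centred near (253,178), its knob top at (253,190), the centre knob at (257,310), and both jars upright.

Run:
```python
from h import *
m=np.load("w1.npy",allow_pickle=True).item();im=cv2.imread("pics/w1.png")
g=im.min(2); mk=((g>150)&(im[...,2].astype(int)-im[...,0]>8)).astype(np.uint8); mk[:110]=0;mk[245:]=0;mk[:,:190]=0;mk[:,320:]=0
c=cv2.findContours(mk,0,1)[0];c=max(c,key=cv2.contourArea)
e=cv2.fitEllipse(cv2.convexHull(c));print(e,"lid",onz(m,e[0],111))
x,y,w,h=180,170,150,40
print("knobtop",onz(m,(253,190),149),"centre knob",onz(m,(257.5,316),184),onz(m,(257.5,310),184))
print(m["position"])
```

```text
((252.6774444580078, 177.21221923828125), (109.53047180175781, 111.59918212890625), 107.83943176269531) lid [546.56212525 108.16744728 111.        ]
knobtop [547.13927933 105.57221209 149.        ] centre knob [551.36156505  -4.1761244  184.        ] [551.33284676   2.56905911 184.        ]
[548.86848505 179.2961881  402.87280855]
```

Run:
```python
from h import *
bot.move_ptp([549,103,260],[np.pi,0,-np.pi/2]);bot.dwell(.3)
m=imaging.camera_model("wrist");im=imaging.capture("wrist")
cv2.imwrite("pics/w2.png",im);np.save("w2.npy",m,allow_pickle=True)
mk=((im.min(2)>150)&(im[...,2].astype(int)-im[...,0]>8)).astype(np.uint8)
for s,c in blobs(mk,800): print(s,c,onz(m,c,111))
s=bot.get_state();print(s["t"],s["tcp_pos"],s["orientation"],s["qpos"])
```

```text
[ 204  128  108  109 6338] [256.33338593 184.22625434] [548.02658199 104.71675109 111.        ]
6.4333 [549.01889247 102.99977161 259.98772679] [ 3.14158091e+00  1.72132649e-05 -1.57086122e+00] [ 5.32986247e-02  3.25297061e-01 -1.19342438e-01  1.12616764e+00
  1.78151559e-05 -1.51743281e+00]
```

View pics/w2.png

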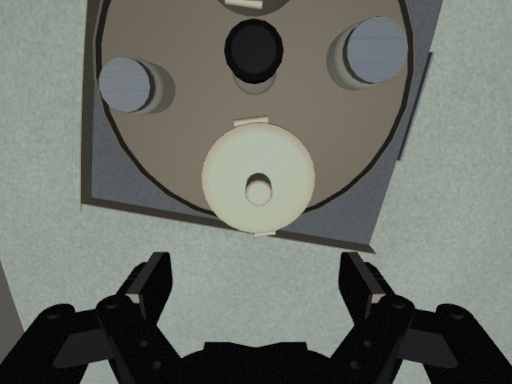

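This view shows the lid circle centred at (258,178), the lid knob top at (259,193), the centre knob top at (254,50), and the jars at (127,85) and (376,50).

Run:
```python
from h import *
m=np.load("w2.npy",allow_pickle=True).item()
print(onz(m,(258.5,177.7),111),onz(m,(259,191),149),"centre",onz(m,(254,50),184),m["position"])
im=cv2.imread("pics/w2.png");mk=(im[:100,200:310].max(2)<45)
for s,c in blobs(mk,300):print(s,c,onz(m,c+[200,0],184))
```

```text
[545.81969521  97.79978191 111.        ] [545.77012709 100.74797843 149.        ] centre [550.07085843 -10.60452943 184.        ] [549.2613545   25.71059655 402.52946291]
[  24   19   59   65 2926] [53.41592618 50.54955571] [550.47207179 -10.24990515 184.        ]
```

Run:
```python
from h import *
x,y=546.3,103
bot.grip(.65,40)
bot.movel([x,y,165],max_speed=150)
hit=bot.movel([x,y,118],max_speed=80,threshold=8)
print("hit",hit,bot.get_state()["tcp_pos"])
if not hit:
    bot.grip(0,35);bot.dwell(.3)
    s=bot.get_state();print("grip",s["opening"],s["gripper_force"],s["contact_force"],s["tcp_pos"])
    bot.movel([x,y,130],max_speed=40);bot.dwell(.5)
    for _ in range(4):
        s=bot.get_state();print(s["contact_force"],s["wrist_torque"],s["tcp_pos"],s["effort"][1:4]);bot.dwell(.1)
    print(s["t"],s["opening"])
```

```text
hit False [546.60996316 103.02408206 118.32170655]
grip 0.2784582551802214 35.269216742017306 [-1.90448997 -0.91314129  5.03153867] [546.65050722 103.0383517  118.52738897]
[-0.38842194 -0.05674656 -6.16151696] [-0.00392154  0.03374695 -0.00609457] [546.26728764 103.00361471 129.95692513] [-5.02674687e+01  2.56667268e+01  5.54087761e-03]
[ 0.89060153 -0.26171884 -6.14243836] [ 0.01536978 -0.01915034  0.0035397 ] [546.29557718 103.0003166  129.99125961] [-5.02754796e+01  2.56768602e+01  3.72500770e-03]
[-0.42901799  0.08088318 -6.20988837] [ 0.01467238  0.00325277 -0.02006368] [546.28674285 102.99353153 130.00321917] [-5.02838588e+01  2.56830990e+01  2.76296996e-03]
[-0.63172379 -0.27536628 -5.33240767] [0.01341732 0.01396348 0.02861227] [546.27368624 102.98534089 130.00058621] [-5.02895200e+01  2.56865323e+01  2.38957888e-03]
10.2833 0.27715380891686064
```

About 6 N hangs on the gripper, so the left caddy is the full one. I'll set it back down and turn the right, empty caddy to the front.

Run:
```python
from h import *
x,y=546.3,103
bot.movel([x,y,118],max_speed=30);bot.dwell(.2)
s=bot.get_state();print("down",s["contact_force"],s["tcp_pos"])
bot.grip(.65,35);bot.dwell(.2)
bot.movel([x,y,225],max_speed=150)
bot.movel([550.3,-11.3,225],max_speed=150);bot.grip(.8)
hit=bot.movel([550.3,-11.3,149],max_speed=90,threshold=10)
s=bot.get_state();print(hit,s["t"],s["tcp_pos"],s["qpos"],s["orientation"])
T=imaging.capture("top");S=imaging.capture("scene")
cv2.imwrite("pics/top1.png",T);cv2.imwrite("pics/scene1.png",S)
```

```text
down [0.04646129 0.59979622 1.8380445 ] [547.00791851 102.99988566 118.54298664]
False 14.7917 [550.77474869 -11.37357502 149.55716248] [-1.54663572e-01  3.95008789e-01 -3.13435166e-01  8.61349428e-01
  2.55847140e-05 -1.72540743e+00] [-3.14059773e+00 -1.29169602e-04 -1.57084885e+00]
```

Run:
```python
from h import *
p=[550.3,-11.3,149]
bot.grip(0,60);bot.dwell(.2)
s=bot.get_state();print("grip",s["t"],s["opening"],s["gripper_force"],s["contact_force"])
for a in(-.15,-.4,-.7,-1.05,-1.4):
    try: bot.movel(p,[np.pi,0,-np.pi/2+a],max_speed=20)
    except bot.IKError as e: print("IK",a,e);break
    s=bot.get_state();print(a,s["t"],s["tcp_pos"].round(1),s["orientation"][2],s["contact_force"].round(1),s["wrist_torque"].round(3),np.abs(s["joint_velocities"]).max())
bot.dwell(.3)
for n in("top","wrist","scene"):
    m=imaging.camera_model(n);im=imaging.capture(n);cv2.imwrite(f"pics/{n}2.png",im);np.save(f"{n}2.npy",m,allow_pickle=True)
cv2.imwrite("pics/v2.png",np.hstack([cv2.resize(cv2.imread("pics/top2.png")[120:270,180:330],(400,400)),cv2.resize(cv2.imread("pics/wrist2.png"),(400,400))]))
```

```text
grip 15.4583 0.47396115956172225 60.69152869284153 [-2.27140271 -0.16738548  4.68676607]
-0.15 15.7583 [550.5 -10.8 149.8] -1.7177333917835844 [-1.9  1.6  5.5] [ 0.466  0.454 -0.179] 0.0034619989295023926
-0.4 16.1583 [550.9 -11.1 149.8] -1.9659263460422651 [-0.8  0.9  4.7] [ 0.256  0.236 -0.007] 0.0027733570167958665
-0.7 16.6083 [551.3 -11.4 149.8] -2.264739399640837 [ 1.  -0.4  6. ] [0.177 0.014 0.019] 0.0017013075707084254
-1.05 17.1083 [551.8 -11.9 149.8] -2.6147992485440645 [ 3.4 -1.3  5.5] [-0.17  -0.475  0.014] 0.0025086561647410218
-1.4 17.6083 [552.  -12.5 149.8] -2.9654191782120183 [ 2.9 -4.4  5.9] [-0.493 -0.559  0.026] 0.002622264820950169
```

View pics/v2.png

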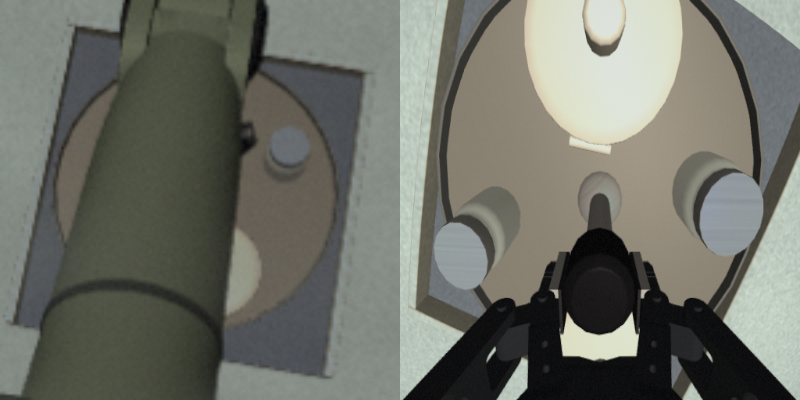

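The top view is mostly blocked by the arm. The wrist view shows the empty caddy ahead of the knob, with its lid knob at (605,15) in the composite, and both jars upright at (465,255) and (730,210). I'll turn most of the rest, then measure the caddy angle and cross-check the board yaw from the earlier wrist image.

Run:
```python
from h import *
# board yaw cross-check: w1 left gallery top outer edge, z=46 ; w2 left gallery inner top edge
m1=np.load("w1.npy",allow_pickle=True).item()
a,b=onz(m1,(125,62),46),onz(m1,(440,127),46);d=a-b;print("side yaw",np.arctan2(d[1],d[0]),a,b)
p=[550.3,-11.3,149]
for a in(-1.6,-1.77):bot.movel(p,[np.pi,0,-np.pi/2+a],max_speed=15)
bot.dwell(.4)
s=bot.get_state();print(s["t"],s["tcp_pos"],s["orientation"],s["contact_force"],s["wrist_torque"])
for n in("wrist","scene"):
    m=imaging.camera_model(n);im=imaging.capture(n);cv2.imwrite(f"pics/{n}3.png",im);np.save(f"{n}3.npy",m,allow_pickle=True)
    if n=="wrist":
        mk=((im.min(2)>130)&(im[...,2].astype(int)-im[...,0]>8)).astype(np.uint8);mk[200:]=0
        for st,c in blobs(mk,1500): print(st,c)
        mm=m
S=cv2.imread("pics/scene3.png");print(mm["position"])
cv2.imwrite("pics/v3.png",np.hstack([cv2.resize(S[130:300,170:360],(400,358)),cv2.resize(cv2.imread("pics/wrist3.png"),(400,358))]))
```

```text
side yaw 2.9536418629600574 [399.54388941 228.79393165  46.        ] [776.64619896 157.07070583  46.        ]
19.125 [552.27486721 -13.20399104 149.89027714] [-3.13841878  0.00452645  2.94735868] [ 3.79801358 -5.1473814   3.56030308] [-0.94572159 -0.75725827 -0.04691733]
[  162     0   212   172 20173] [269.30530908  77.79358549]
[474.92032917   3.77109936 292.10038562]
```

View pics/v3.png

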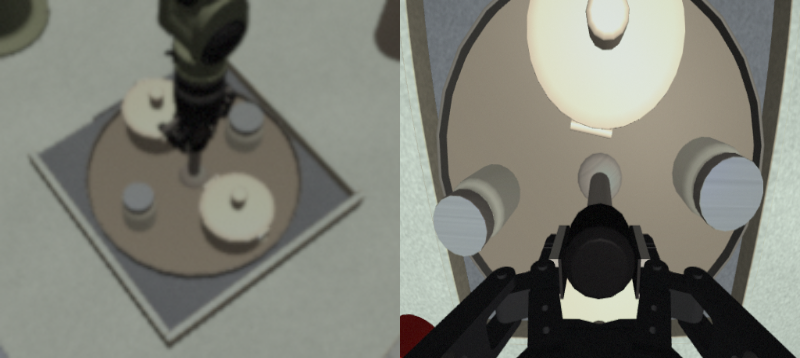

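The scene view shows the empty caddy at the front (lid knob at 155,97), the full one at the back (239,200), and both jars standing. The wrist view shows the front lid circle and the tray nearly square to the board.

Run:
```python
from h import *
from scipy.optimize import least_squares
m=np.load("wrist3.npy",allow_pickle=True).item();im=cv2.imread("pics/wrist3.png")
def circ(m,im,roi,z,r):
    mk=((im.min(2)>130)&(im[...,2].astype(int)-im[...,0]>8)).astype(np.uint8)
    k=np.zeros_like(mk);k[roi[1]:roi[3],roi[0]:roi[2]]=1;mk*=k
    c=max(cv2.findContours(mk,0,1)[0],key=cv2.contourArea)[:,0]
    c=c[(c[:,1]>roi[1]+2)]
    W=np.array([onz(m,p,z)[:2] for p in c.astype(float)])
    f=lambda q:np.hypot(*(W-q[:2]).T)-q[2]
    o=least_squares(f,[*W.mean(0),r],loss="soft_l1",f_scale=1.5);return o.x,np.median(abs(o.fun))
c,e=circ(m,im,(100,0,420,200),108,60);print("wrist lid",c,e)
axs=np.array([551,-12])
k=onz(m,(256.5,281),184);b=onz(m,(256.5,188),36)
print("knob",k,"colbase",b,"lidknob",onz(m,(265.5,13),149))
A=lambda p,o:np.degrees(np.arctan2(*(np.array(p)[:2]-o)[::-1]))%360
print("angle lid vs axis",A(c,axs),"vs knob",A(c,k[:2]),"target",180-10.6)
ms=np.load("scene3.npy",allow_pickle=True).item()
p=onz(ms,(243.6,175),149);q=onz(ms,(283.5,224),149);print("scene lidknobs",p,q,A(p,q[:2]),A(p,axs))
```

```text
wrist lid [471.61894297  25.1798066   50.76456498] 6.197368058671291
knob [546.59937139  -9.8915317  184.        ] colbase [547.79438061  -9.71866617  36.        ] lidknob [437.9670441   15.40647625 149.        ]
angle lid vs axis 154.90295821023096 vs knob 154.93263211891306 target 169.4
scene lidknobs [441.21566676   9.02713405 149.        ] [667.37605806 -41.02488476 149.        ] 167.52089705811943 169.15737768142762
```

Run:
```python
from h import *
W=cv2.imread("pics/wrist3.png");S=cv2.imread("pics/scene3.png")
a=cv2.resize(W[0:300,150:370],None,fx=1.8,fy=1.8);b=cv2.resize(S[160:250,220:310],None,fx=4.4,fy=6,interpolation=cv2.INTER_CUBIC)
print(a.shape,b.shape);cv2.imwrite("pics/v4.png",np.hstack([a,b]))
```

```text
(540, 396, 3) (540, 396, 3)
```

View pics/v4.png

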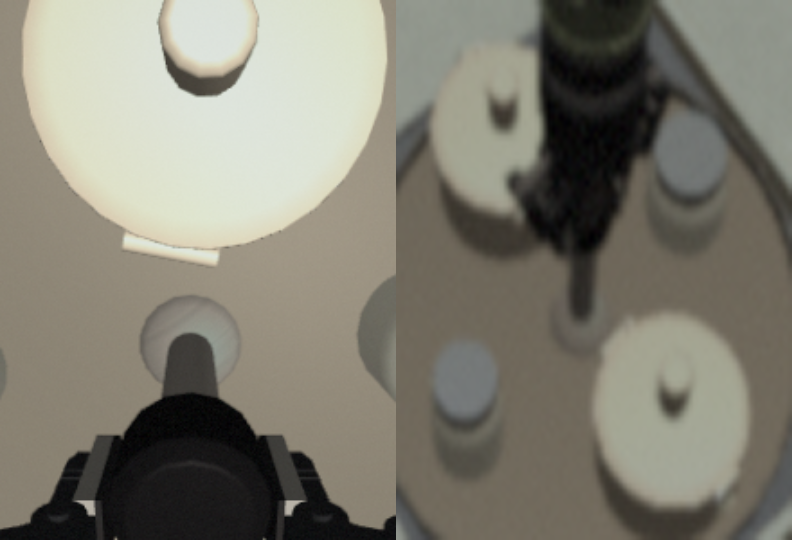

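Run:
```python
from h import *
m=np.load("wrist3.npy",allow_pickle=True).item();ms=np.load("scene3.npy",allow_pickle=True).item()
A=lambda p,o:np.degrees(np.arctan2(*(p-o)[:2][::-1]))%360
lid=onz(m,(263.9,40),111);kn=onz(m,(265.8,16),149);cb=onz(m,(255.8,189),36)
print("wrist",lid,kn,cb,A(lid,cb),A(kn,cb))
p=onz(ms,(244.3,173.7),149);q=onz(ms,(283.6,221.7),149);c=onz(ms,(261.1,213.7),40);l=onz(ms,(282.7,228.7),111)
print("scene",p,q,c,l,A(p,q),A(p,c),A(c,q),A(c,l))
```

```text
wrist [441.82546732  14.99630363 111.        ] [439.19480545  15.30827522 149.        ] [548.60237053 -10.52587102  36.        ] 166.55718794470727 166.71423842799067
scene [439.23954392  14.68198728 149.        ] [662.23285808 -34.46495334 149.        ] [552.67286057 -18.78866924  40.        ] [666.92565102 -40.07753933 111.        ] 167.57091558868677 163.56030337792276 171.8571593235193 169.445046229948
```

Both views put the empty caddy at about (439,15). That is 166.4–167° about the axis, against a target of 169.4°, so I'll turn it back about 2.5°.

Run:
```python
from h import *
bot.movel([551,-12,149],[np.pi,0,-np.pi/2-1.722],max_speed=10)
bot.dwell(.5)
s=bot.get_state();print(s["t"],s["tcp_pos"],s["orientation"],s["contact_force"],s["wrist_torque"],s["opening"],s["gripper_force"])
m=imaging.camera_model("wrist");im=imaging.capture("wrist");cv2.imwrite("pics/wrist4.png",im)
cv2.imwrite("pics/v5.png",np.hstack([cv2.resize(im[0:300,150:370],None,fx=1.8,fy=1.8),cv2.resize(imaging.capture("scene")[130:300,170:360],(396,540))]))
A=lambda p,o:np.degrees(np.arctan2(*(p-o)[:2][::-1]))%360
print(A(onz(m,(265.8,16),149),np.array([550.5,-12,0])))
```

```text
19.975 [552.0579608  -13.10381581 149.872621  ] [-3.13946201e+00  2.60627420e-03  2.99606156e+00] [ 1.07730682 -2.72137202  6.57620643] [-0.52776639 -0.2911609   0.0970787 ] 0.467718555504282 61.85932416468859
169.0120981709746
```

View pics/v5.png

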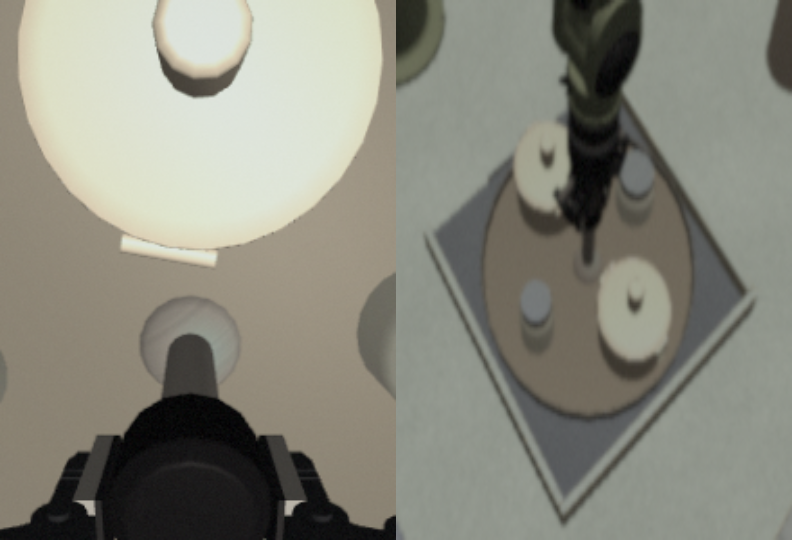

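```bash
python3 -c "
from bench import bot
s=bot.get_state();print(s['t'],s['gripper_force'],s['joint_velocities'].round(4))
print(bot.sign_off())"
```

```text
20.075 61.860422648023814 [-0.     -0.0006 -0.002   0.0008  0.0017 -0.0011]
the job is handed in; nothing more can be done
None
```

I lifted the left caddy, which felt full at about 6 N, and set it back; the empty caddy now stands at the front within about 1° (2–3 mm) of the middle by the camera images, and the job was handed in at 20 s with the centre knob still gripped and the turntable held still.

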